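# Put the table condiments back on their own stands

## Task

Someone wiped the worktop and put the four condiments back on each other's stands. Put every one on its own stand, upright and in the middle: the pepper mill on the round wooden coaster, the salt shaker on the square marble tile, the honey jar on the rectangular white dish and the green-capped herb jar on the hexagonal cork mat. The empty chopping board is free to park things on while you swap them; tip nothing over, leave the glass tumbler where it stands, and ignore the spare mill, shaker and jars at the back under the wall cabinet.

Things in the scene. Friction and masses are not known exactly. Their poses are not given: they have to be found in the camera images.
- pepper_mill: Turned-wood pepper mill with a small metal nut on top, foot 58 mm diameter, 170 mm tall, 0.18 kg; its round head, 123 to 158 mm above the underside, is 49 mm wide and good to grip. Belongs on the round wooden coaster; starts upright on a wrong stand. Loose; origin at the centre of its underside, z up its axis. (A similar one under the wall cabinet has no part in this.)
- salt_shaker: Salt shaker, clear body with a grey domed cap with holes, 44 mm diameter up to 74 mm above the underside, 90 mm tall, 0.1 kg. Belongs on the square marble tile. (A similar one under the wall cabinet and has no part in this.) Loose; origin at the centre of its underside, z up along its axis. At the start it stands upright on a wrong stand.
- honey_jar: Glass honey jar with a red screw lid, 56 mm wide along its x, 62 mm along its y, 86 mm tall, 0.36 kg. Belongs on the rectangular white dish. Loose; origin at the centre of its underside, z up along its axis. At the start it stands upright on a wrong stand.
- herb_jar: Small dried-herb jar with a green cap (the jars with red or orange caps along the back wall have no part in this), 44 mm wide along its x and its y, 100 mm tall, 0.11 kg. Belongs on the hexagonal cork mat. Loose; origin at the centre of its underside, z up along its axis. At the start it stands upright on a wrong stand.
- round_coaster: Flat round wooden coaster, 100 mm diameter, 10 mm high. Fixed to the worktop; origin at the centre of its underside, on the worktop (z = 0); its top, where a thing stands, is 10 mm above the origin. At the start a thing that belongs elsewhere stands on it.
- square_tile: Flat square marble tile, 95 x 95 mm, 10 mm high. Fixed to the worktop; origin at the centre of its underside, on the worktop (z = 0); its top, where a thing stands, is 10 mm above the origin. At the start a thing that belongs elsewhere stands on it.
- long_dish: Shallow rectangular white ceramic dish, 100 mm along its x, 140 mm along its y, with a rim 6 mm wide and 15 mm high all round; the flat inside is 88 x 128 mm. Fixed to the worktop; origin at the centre of its underside, on the worktop (z = 0); its top, where a thing stands, is 10 mm above the origin. At the start a thing that belongs elsewhere stands on it.
- hex_mat: Flat hexagonal cork mat, 110 mm over its corners, 10 mm high. Fixed to the worktop; origin at the centre of its underside, on the worktop (z = 0); its top, where a thing stands, is 10 mm above the origin. At the start a thing that belongs elsewhere stands on it.
- board: Wooden chopping board, 200 mm along its x, 300 mm along its y, 22 mm high, lying empty in front of the robot with its y roughly along world y. Fixed; origin at the centre of its underside, on the worktop. A free spot: anything may be set down on it for a while.
- tumbler: Empty glass tumbler, 81 mm diameter, 91 mm tall, standing among the things. Loose; origin at the centre of its underside. It stays where it is.
Things that resemble listed ones, but are neither listed nor needed, are in the scene too. There is more than one size of the long_dish; the one meant has the size given above.

How it is judged:
By the outcome, as a careful person would: the job done as asked, in the order asked, and still so for the second after the job is handed in, with the robot touching nothing.
It also fails if it takes over 136 s, if anything falls off the work surface, if the arm or the gripper's body presses on something with over 40 N, if the wrist force passes 120 N, or if a joint passes its speed limit or range.

## Robot

A 7-joint arm with a two-finger parallel gripper is mounted at the origin on a cart in front of the work surface, level with it; the furniture and walls round the work are solid. World frame = base frame: x ahead of the robot, y to its left, z up, the work surface at z = 0. Lengths are in m, angles in rad, forces in N, time in s.
With the tool pointing down it reaches from about 0.35 to 0.9 m from the base axis. Payload 8.1 kg.
Tool frame: the origin (TCP) lies midway between the tips of the shut fingers; the grasp point (between the pads) lies behind it (arm.tcp_to_grasp is the z of the grasp point in the tool frame, in m); z points along the fingers, y is the line along which they close (so a half turn about z gives the same grasp; the last joint's range is limited). The gripper opens to 92 mm and grips with 3 to 60 N. Pads are 19 mm wide; open, the fingers measure 130 mm over their backs; the gripper's body (75 mm by 190 mm) begins 47 mm behind the grasp point.
Start: joints at [-1.273, 0.434, 0.025, 1.573, -0.012, 1.134, -0.075], TCP at [0.244, 0.575, 0.227] pointing down, gripper open.
Joint ranges: [-2.62, 2.62], [-0.44, 2.09], [-1.27, 1.32], [0.08, 2.57], [-1.32, 4.46], [0.12, 2], [-2.74, 2.74]. Speed limits (rad/s): [2.22, 2.22, 3.01, 3.01, 3.14, 3.14, 3.14].

## Interface

Orientations are given as a rotation vector (axis times angle).
In Python, from cell import readout, vision, arm gives the robot as it stands.
- The arm moves only by the tool carry_out, never from a script. Its argument "increments" is one flat list of numbers, 6 for each row, row after row: the shift along the world's x, y, z in mm, then the turn, a rotation vector about the world's x, y, z in rad. In form: [tx, ty, tz, wx, wy, wz, tx, ty, tz, wx, wy, wz, ...]. A call has 1 to 20 rows; each row shifts and turns the commanded pose from where the row before left it; what a row does not reach is not made up. A row lasts 1/8 s, in which the tool goes at most 62.5 mm and 10.7 degrees, less where a joint would pass 70% of its speed; a pose out of reach is approached as far as the arm can. A call with a gripper value outside its range is refused whole. "grip" is the closure, from 0 (fully open) to 1 (shut), set as the call begins (left out, the last holds). The fingers move at their own pace and stop on an object; "newtons" is the grip in N (left out, the last holds). Time passes only in rows, so rows that do not move let the fingers close. It gives the time, the measured TCP pose, the force, the opening and the grip force at its end, in the units of the state.
- readout.observe(): the state, without advancing time (a new reading comes with each control period).
- vision.get_image(name): name is "scene" or "top" or "wrist"; returns the picture (384x512x3 uint8, red, green, blue); there is no depth.
- vision.calibration(name): a dict with "fov_y" (degrees; the focal length in pixels is half the picture's height over the tangent of half this angle, whatever the lens; pixels are square), "cx", "cy" (the principal point, pixels), "pose" (4x4, takes a point from camera to world coordinates). Camera axes: x right, y up, looking along -z (the intrinsics and any distortion apply to the point x, -y, -z); pixel columns grow to the right and rows downward; lengths in m; the calibration is good to about 2 mm. A picture is of the moment at which its call begins: read the wrist's pose just before it. calibration takes no time and is no camera call; for the wrist camera it gives the pose at the moment of the call.
- arm.sign_off(): hands the job in; it is judged then, once.
The state is a dict: "clock": time; "joints": joint angles; "dq": joint speeds; "joint_efforts": joint torques, N m; "position": TCP position; "ee_rot": TCP orientation; "force": force on the tool from outside, world axes, zero at the start; "ft_torque": the same for the moment, N m; "width": opening from 0.0 (shut) to 1.0 (fully open); "gripper_force": force on a finger pad.
Only numpy, scipy, OpenCV 4.12 (cv2) and the standard library are available. Lean on these libraries where they do the work, as an engineer would, in place of code of your own. Each camera call takes 0.05 s, during which the arm holds its last target. There are 200 camera calls.

## Working session

There is one attempt and no reset: what is moved stays moved. The work goes in short steps, Python scripts to look and compute and a tool call to move; the robot and the scene stay as the last step left them, time stands still between calls to the robot, and variables do not carry over. Pictures are saved under pics/ and viewed, at most 14 in all, crops included, and the job is handed in when it is done.

Besides the shell and the picture viewer there is one more tool, called after "Request:" as name(argument=value, ...) on one line, values as JSON. carry_out: Moves the arm, as the interface text tells. Its arguments: {"type":"object","properties":{"increments":{"type":"array","items":{"type":"number"}},"grip":{"type":"number"},"newtons":{"type":"number"}},"required":["increments"]}

```bash
mkdir -p pics
python3 - <<'E'
from cell import readout, vision, arm
import cv2, numpy as np
s=readout.observe(); print(s['clock'],s['position'],s['ee_rot'],s['width'],arm.tcp_to_grasp)
for n in ('top','scene'):
    c=vision.calibration(n); print(n,{k:(np.round(v,4).tolist() if k=='pose' else v) for k,v in c.items()})
    im=vision.get_image(n); cv2.imwrite(f'pics/{n}0.png',im[:,:,::-1]);
E
```

```text
0.0 [0.24369538 0.57497974 0.22594356] [-6.25435772e-01 -3.07853406e+00  2.47526394e-03] 0.9991156229227449 -0.0188
top {'fov_y': 46.91867114673819, 'cx': 260.68983511339667, 'cy': 186.13688246499507, 'pose': [[0.0214, 0.991, -0.1319, 0.2952], [-0.9998, 0.0208, -0.0056, -0.1636], [-0.0028, 0.132, 0.9912, 1.6375], [0.0, 0.0, 0.0, 1.0]]}
scene {'fov_y': 44.419681900944894, 'cx': 262.3849251007047, 'cy': 196.9337821823508, 'pose': [[0.6308, 0.4485, -0.6332, -0.5256], [-0.7758, 0.3796, -0.5039, -0.9903], [0.0144, 0.8091, 0.5874, 1.0009], [0.0, 0.0, 0.0, 1.0]]}
```

View pics/top0.png

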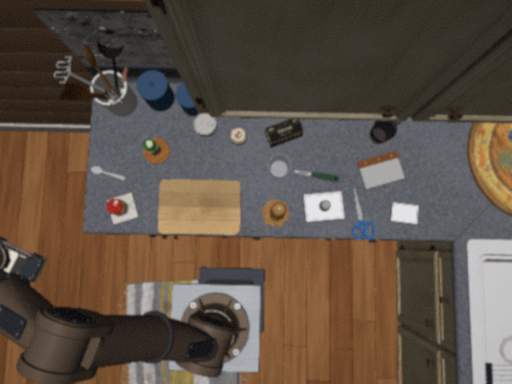

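View pics/scene0.png

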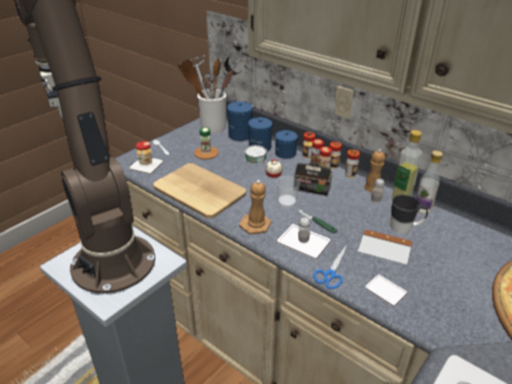

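Top view: honey jar (red lid) on the square tile at (118,207), herb jar (green cap) on the round coaster at (153,149), mill on the hex mat at (277,210), and shaker on a white dish at (324,206). The board is at (200,207) and the tumbler at (278,167).

Candidates:
- **Dish:** (324,206) is about 39 px, or 140 mm; (404,213) is about 27 px, or 100 mm. The first fits the size given.
- **Mill and shaker:** the spares stand at the back (scene 375,170 and 377,190), so the ones on the stands are meant.

One enlarged crop should confirm this, along with a measurement.

```bash
cat > h.py <<'E'
from cell import readout, vision, arm
import cv2, numpy as np
def ray(n,u,v,z,c=None):
    c=c or vision.calibration(n); f=192/np.tan(np.radians(c['fov_y']/2)); P=np.array(c['pose'])
    d=P[:3,:3]@np.array([(u-c['cx'])/f,-(v-c['cy'])/f,-1]); o=P[:3,3]
    return (o+d*(z-o[2])/d[2])[:2]
def blobs(mask,roi,amin=8):
    x0,y0,x1,y1=roi; m=np.zeros_like(mask); m[y0:y1,x0:x1]=mask[y0:y1,x0:x1]
    cs,_=cv2.findContours(m,cv2.RETR_EXTERNAL,cv2.CHAIN_APPROX_NONE)
    return sorted([c for c in cs if cv2.contourArea(c)>=amin],key=cv2.contourArea,reverse=True)
def cen(c):
    m=cv2.moments(c); return m['m10']/m['m00'],m['m01']/m['m00']
E
python3 - <<'E'
from h import *
im=cv2.imread('pics/top0.png'); hsv=cv2.cvtColor(im,cv2.COLOR_BGR2HSV)
H,S,V=cv2.split(hsv)
u8=lambda b:(b*255).astype(np.uint8)
red=u8(((H<6)|(H>172))&(S>150)&(V>80)); green=u8((H>40)&(H<85)&(S>80)); white=u8((S<40)&(V>170)); wood=u8((H>5)&(H<25)&(S>70))
def rep(nm,mask,roi,z,k=1):
    for c in blobs(mask,roi)[:k]:
        u,v=cen(c); r=cv2.minAreaRect(c); b=[ray('top',p[0],p[1],z) for p in cv2.boxPoints(r)]
        print(nm,np.round((u,v),1),'cen',ray('top',u,v,z).round(3),'rectcen',ray('top',*r[0],z).round(3),'sides',np.round([np.linalg.norm(b[1]-b[0]),np.linalg.norm(b[2]-b[1])],3),'edge ang',np.degrees(np.arctan2(*(b[1]-b[0])[::-1])).round(1))
rep('honey lid',red,(100,190,140,225),.096); rep('herb cap',green,(140,130,170,165),.11)
rep('tile',white|red,(100,185,140,225),.01); rep('dish',white,(295,185,350,225),.012); rep('smalldish',white,(385,200,425,225),.01)
rep('coaster',wood|green,(135,130,175,170),.01); rep('hex',wood,(258,190,295,230),.01); rep('board',wood,(150,170,250,240),.022)
cr=lambda x0,x1,y0,y1:cv2.resize(im[y0:y1,x0:x1],(400,300),interpolation=cv2.INTER_CUBIC)
cv2.imwrite('pics/crop1.png',np.vstack([np.hstack([cr(90,150,180,225),cr(125,185,125,170)]),np.hstack([cr(247,307,185,230),cr(295,355,185,230)])]))
E
```

```text
honey lid [113.7 207.2] cen [0.415 0.357] rectcen [0.418 0.357] sides [0.044 0.051] edge ang -5.6
herb cap [149.8 146.2] cen [0.632 0.239] rectcen [0.639 0.243] sides [0.037 0.046] edge ang -42.1
tile [126.4 209.4] cen [0.415 0.339] rectcen [0.419 0.355] sides [0.094 0.09 ] edge ang -71.1
dish [323.4 206.3] cen [ 0.442 -0.387] rectcen [ 0.442 -0.387] sides [0.14  0.101] edge ang -83.6
smalldish [404.2 212.9] cen [ 0.424 -0.684] rectcen [ 0.424 -0.684] sides [0.069 0.094] edge ang -7.3
coaster [156.5 151.2] cen [0.636 0.239] rectcen [0.638 0.241] sides [0.098 0.096] edge ang -88.8
hex [274.8 212.7] cen [ 0.414 -0.209] rectcen [ 0.414 -0.209] sides [0.095 0.105] edge ang -10.1
board [198.5 209.3] cen [0.42  0.071] rectcen [0.421 0.068] sides [0.22  0.366] edge ang 3.1
```

View pics/crop1.png

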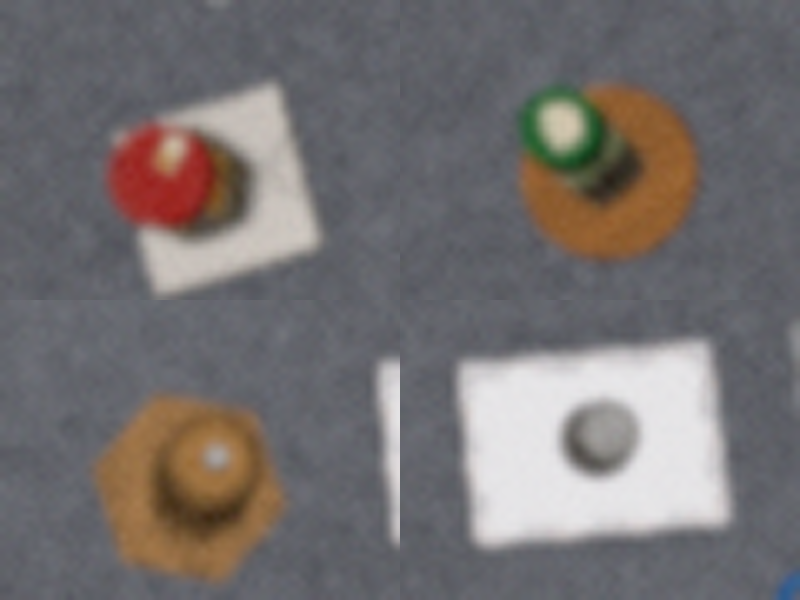

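The crop confirms all four: red lid on the tile, green cap on the coaster, nut-topped mill on the hex mat, and shaker on the 140 x 100 mm dish. I'll move over the honey jar.

Request:
carry_out(increments=[30,-43,0,0,0,0,30,-43,0,0,0,0,30,-43,0,0,0,0,30,-43,0,0,0,0,30,-43,0,0,0,0,0,0,0,0,0,0,0,0,0,0,0,0])

```text
clock: 0.98
position: [0.3935, 0.3608, 0.2266]
ee_rot: [-0.626, -3.078, -0.0]
force: [-0.8, 0.8, 0.6]
width: 1.003
gripper_force: 0.0
```

Run:
```python
from h import *
for n,u,v,z in [('honey',114.3,206.3,.096),('tile',122.6,208.4,.01),('herb',149.5,144.2,.11),('coaster',156.5,150.8,.01),('mill',279.5,208.3,.18),('hex',275.6,213.2,.01),('salt',325.8,204.8,.1),('dish',323.4,206.3,.012)]: print(n,ray('top',u,v,z).round(3))
c=vision.calibration('wrist'); print(np.array(c['pose']).round(3),c['fov_y'],c['cx'],c['cy']); print(readout.observe()['position'])
cv2.imwrite('pics/w1.png',vision.get_image('wrist')[:,:,::-1])
```

```text
honey [0.418 0.355]
tile [0.418 0.353]
herb [0.64  0.241]
coaster [0.637 0.239]
mill [ 0.417 -0.219]
hex [ 0.412 -0.211]
salt [ 0.439 -0.383]
dish [ 0.441 -0.387]
[[ 0.39  -0.875 -0.287  0.314]
 [ 0.921  0.371  0.121  0.394]
 [ 0.    -0.311  0.95   0.384]
 [ 0.     0.     0.     1.   ]] 63.658289837076474 258.12208953735563 193.40582013932016
[0.39347913 0.36077126 0.22658711]
```

View pics/w1.png

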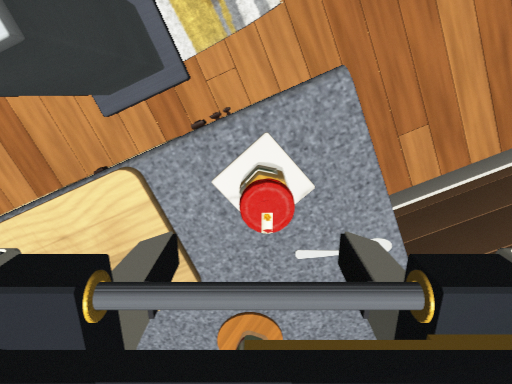

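The wrist view shows the lid at (266,205) and the tile with corners (266,133), (314,187) and (212,184). I'll measure these and enlarge to get the jar's yaw.

Run:
```python
from h import *
im=cv2.imread('pics/w1.png'); H,S,V=cv2.split(cv2.cvtColor(im,cv2.COLOR_BGR2HSV)); u8=lambda b:(b*255).astype(np.uint8)
red=u8(((H<6)|(H>172))&(S>150)&(V>80)); c=cv2.convexHull(blobs(red,(200,120,330,250))[0]); (u,v),r=cv2.minEnclosingCircle(c); print('lid',u,v,r,ray('wrist',u,v,.09))
w=u8((S<40)&(V>170)); t=blobs(w,(190,110,330,232))[0]; b=cv2.approxPolyDP(cv2.convexHull(t),6,True)[:,0]; print(b.tolist(),[ray('wrist',*p,.01).round(4).tolist() for p in b])
cv2.imwrite('pics/w1c.png',cv2.resize(im[120:255,190:340],(750,675)[0:2],interpolation=cv2.INTER_CUBIC)[:600])
```

```text
lid 266.7639465332031 205.69741821289062 27.651613235473633 [0.41791738 0.36050859]
[[268, 133], [314, 188], [295, 203], [238, 210], [211, 182]] [[0.3612, 0.3878], [0.4475, 0.4153], [0.457, 0.386], [0.4373, 0.3146], [0.3897, 0.2987]]
```

View pics/w1c.png

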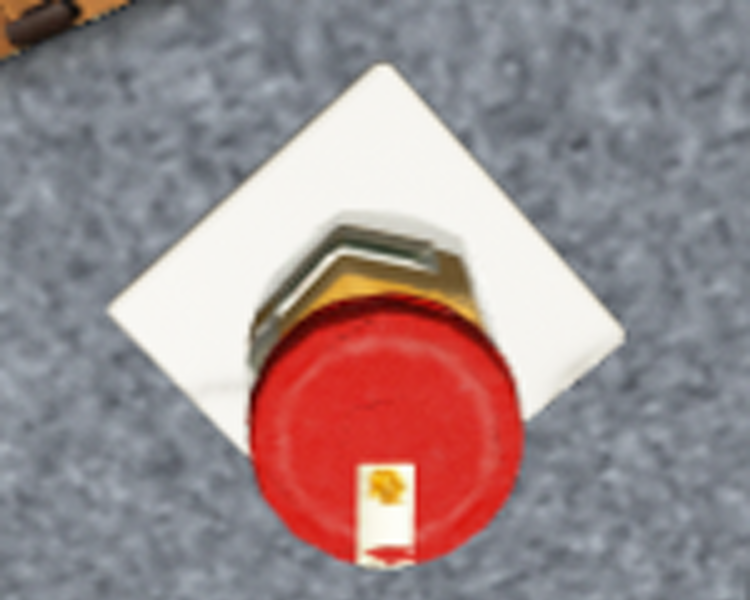

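Tile centre is (0.4186, 0.357), with sides of about 91–94 mm, so it checks. The jar is hexagonal, with its flats about 23–27° counter-clockwise of the closing line. I'll turn +0.40 rad so the fingers close along world y.

Request:
carry_out(increments=[8,-1,0,0,0,0.134,8,-1,0,0,0,0.134,8,-1,-20,0,0,0.134,0,0,-50,0,0,0,0,0,-50,0,0,0,0,0,-40,0,0,0,0,0,-20,0,0,0,0,0,-6,0,0,0,0,0,0,0,0,0], grip=0)

```text
clock: 2.15
position: [0.4174, 0.3584, 0.0409]
ee_rot: [0.004, -3.141, -0.0]
force: [-0.5, 0.5, 0.9]
width: 1.001
gripper_force: 0.0
```

Request:
carry_out(increments=[0,0,0,0,0,0,0,0,0,0,0,0,0,0,0,0,0,0,0,0,0,0,0,0,0,0,0,0,0,0], grip=1, newtons=25)

```text
clock: 2.78
position: [0.418, 0.3579, 0.041]
ee_rot: [-0.002, 3.141, 0.001]
force: [-0.6, 0.4, 2.8]
width: 0.603
gripper_force: 24.8
```

Width is 55.5 mm, so it's gripped on the flats. Park it on the board.

Request:
carry_out(increments=[0,0,30,0,0,0,0,0,40,0,0,0,0,-30,0,0,0,0,0,-50,0,0,0,0,0,-50,0,0,0,0,0,-50,0,0,0,0,0,-50,0,0,0,0,0,-28,0,0,0,0,0,0,-30,0,0,0,0,0,-20,0,0,0,0,0,-4,0,0,0,0,0,-3,0,0,0,0,0,0,0,0,0])

```text
clock: 4.4
position: [0.4181, 0.0996, 0.0541]
ee_rot: [-0.002, 3.141, 0.0]
force: [-0.4, -0.3, -3.9]
width: 0.601
gripper_force: 24.7
```

Request:
carry_out(increments=[0,0,-1,0,0,0,0,0,0,0,0,0])

```text
clock: 4.65
position: [0.4181, 0.0996, 0.053]
ee_rot: [-0.002, 3.141, 0.0]
force: [0.1, 0.0, -4.1]
width: 0.602
gripper_force: 24.7
```

Request:
carry_out(increments=[0,0,0,0,0,0,0,0,0,0,0,0,0,0,0,0,0,0,0,0,40,0,0,0,0,0,60,0,0,0,0,0,60,0,0,0,0,-60,10,0,0,0,0,-60,0,0,0,0,0,-60,0,0,0,0,0,-60,0,0,0,0,0,-60,0,0,0,0,0,-60,0,0,0,0,0,-60,0,0,0,0,0,-60,0,0,0,0,0,0,0,0,0,0,0,0,0,0,0,0,0], grip=0)

```text
schema error: expected a multiple of 6 numbers
```

Run:
```python
from h import *
s=readout.observe();print(s['clock'],s['position'])
im=vision.get_image('wrist')[:,:,::-1].copy();cv2.imwrite('pics/w2.png',im)
c=vision.calibration('wrist'); import pickle; pickle.dump(c,open('w2.pkl','wb'))
```

```text
4.65 [0.41806085 0.09957587 0.05300973]
```

View pics/w2.png

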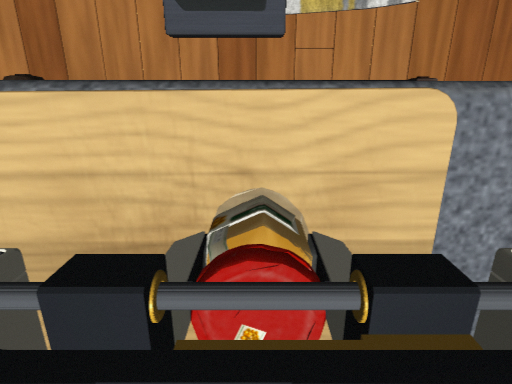

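The release call was refused for its row count, so the jar is still held over the board. Lower it to contact.

Request:
carry_out(increments=[0,0,-1,0,0,0,0,0,-1,0,0,0,0,0,0,0,0,0])

```text
clock: 5.08
position: [0.4182, 0.0995, 0.0523]
ee_rot: [-0.001, 3.141, 0.001]
force: [-8.0, -2.3, 27.4]
width: 0.604
gripper_force: 25.2
```

Request:
carry_out(increments=[0,0,1,0,0,0,0,0,0,0,0,0,0,0,0,0,0,0,0,0,0,0,0,0,0,0,40,0,0,0,0,0,60,0,0,0,0,0,60,0,0,0,0,-60,10,0,0,0,0,-60,0,0,0,0,0,-60,0,0,0,0,0,-60,0,0,0,0,0,-60,0,0,0,0,0,-60,0,0,0,0,0,-60,0,0,0,0,0,-60,0,0,0,0,0,0,0,0,0,0,0,0,0,0,0,0], grip=0)

```text
clock: 7.2
position: [0.4177, -0.38, 0.2211]
ee_rot: [0.001, -3.141, -0.002]
force: [0.9, 1.0, 0.3]
width: 0.998
gripper_force: 0.0
```

Run:
```python
from h import *
s=readout.observe();print(s['clock'],s['position'])
im=vision.get_image('wrist')[:,:,::-1].copy();cv2.imwrite('pics/w3.png',im)
```

```text
7.2 [ 0.41765561 -0.38002822  0.22112241]
```

View pics/w3.png

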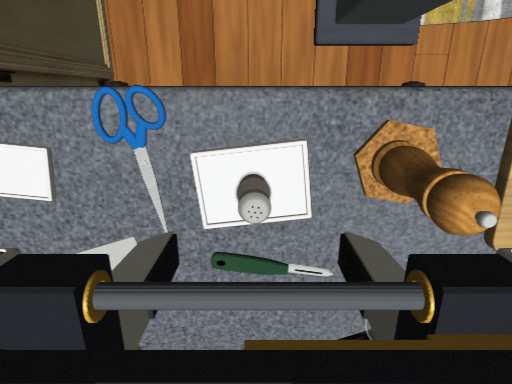

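The wrist view shows the shaker cap at (254,207) and the dish with corners (191,154), (307,141), (312,217) and (204,227). The hex mat is at (405,160) and the mill nut at (486,219).

Run:
```python
from h import *
im=cv2.imread('pics/w3.png'); H,S,V=cv2.split(cv2.cvtColor(im,cv2.COLOR_BGR2HSV)); u8=lambda b:(b*255).astype(np.uint8)
w=blobs(u8((S<40)&(V>190)),(175,125,330,240))[0]; b=cv2.approxPolyDP(cv2.convexHull(w),8,True)[:,0]; q=[ray('wrist',*p,.015) for p in b]; print('dish',b.tolist(),np.round(q,4).tolist(),np.mean(q,0))
print('salt cap edge',ray('wrist',254,207,.095))
wd=blobs(u8((H>5)&(H<25)&(S>90)),(345,110,485,240))[0]
print('nut',ray('wrist',486,219,.18))
hx=[(389,120),(437,129),(355,155),(368,196),(412,203)]
print([ray('wrist',*p,.01).round(4).tolist() for p in hx])
```

```text
dish [[306, 141], [310, 217], [204, 228], [192, 153]] [[0.3865, -0.3225], [0.4826, -0.3126], [0.4981, -0.4478], [0.401, -0.457]] [ 0.4420465  -0.38498569]
salt cap edge [ 0.43902022 -0.3826354 ]
nut [ 0.41556284 -0.22045799]
[[0.3627, -0.2264], [0.3729, -0.1686], [0.404, -0.2618], [0.456, -0.2403], [0.4653, -0.1834]]
```

Everything agrees with the top view: the dish sides come out at 97 x 136 mm and the hex diagonals at 110–111 mm. Pick the salt shaker.

Request:
carry_out(increments=[11,-2,-30,0,0,0,10,-1,-50,0,0,0,0,0,-50,0,0,0,0,0,-30,0,0,0,0,0,-10,0,0,0,0,0,0,0,0,0])

```text
clock: 8.0
position: [0.4394, -0.3828, 0.0521]
ee_rot: [-0.004, 3.141, 0.001]
force: [0.1, -0.3, 0.5]
width: 1.001
gripper_force: 0.0
```

Request:
carry_out(increments=[0,0,0,0,0,0,0,0,0,0,0,0,0,0,0,0,0,0,0,0,0,0,0,0,0,0,0,0,0,0,0,0,0,0,0,0], grip=1, newtons=15)

```text
clock: 8.75
position: [0.439, -0.3839, 0.0519]
ee_rot: [-0.001, 3.141, -0.001]
force: [0.7, -0.5, 0.0]
width: 0.419
gripper_force: 14.6
```

The width is 38.5 mm where 44 was expected, so I'll check before lifting.

Run:
```python
from h import *
a=vision.get_image('wrist')[:,:,::-1]; b=vision.get_image('scene')[:,:,::-1]
a=cv2.resize(a[150:340,150:370],(400,346)); b=cv2.resize(b[190:280,255:355],(400,346))
cv2.imwrite('pics/w4.png',np.hstack([a,b]))
```

```text
(no output)
```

View pics/w4.png

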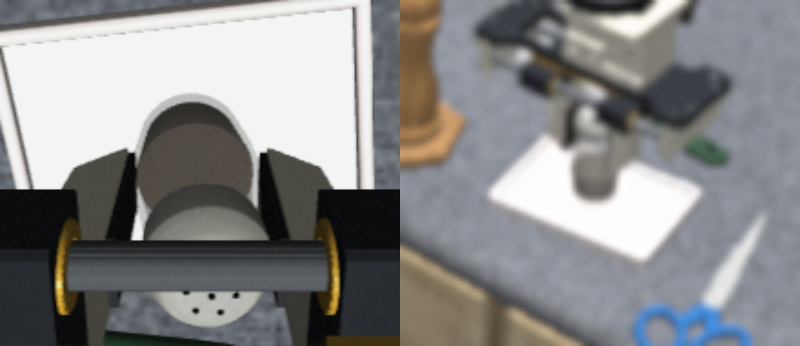

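Upright and centred between the pads; the glass body is just narrower there. Lift over the mill and carry to the tile.

Request:
carry_out(increments=[0,0,30,0,0,0,0,0,50,0,0,0,0,0,60,0,0,0,0,0,50,0,0,0,0,51,0,0,0,0,0,60,0,0,0,0,-2,60,0,0,0,0,-2,60,0,0,0,0,-2,60,0,0,0,0,-2,60,0,0,0,0,-2,60,0,0,0,0,-2,60,0,0,0,0,-2,60,0,0,0,0,-2,60,0,0,0,0,-2,60,0,0,0,0,-2,60,0,0,0,0,0,30,0,0,0,0,0,0,0,0,0,0])

```text
clock: 11.1
position: [0.4176, 0.36, 0.241]
ee_rot: [0.008, -3.14, -0.0]
force: [0.6, -1.3, -0.1]
width: 0.413
gripper_force: 14.5
```

Request:
carry_out(increments=[1,-3,-50,0,0,0,0,0,-60,0,0,0,0,0,-45,0,0,0,0,0,-25,0,0,0,0,0,-6,0,0,0,0,0,0,0,0,0,0,0,0,0,0,0])

```text
clock: 11.98
position: [0.4206, 0.3549, 0.0571]
ee_rot: [-0.001, 3.14, 0.002]
force: [0.3, 0.2, -1.4]
width: 0.413
gripper_force: 14.5
```

Request:
carry_out(increments=[-2,2,-2,0,0,0,0,0,-2,0,0,0,0,0,-1,0,0,0,0,0,0,0,0,0])

```text
clock: 12.48
position: [0.4182, 0.3569, 0.0516]
ee_rot: [-0.002, 3.141, 0.001]
force: [-1.3, -0.8, 8.4]
width: 0.414
gripper_force: 15.3
```

Request:
carry_out(increments=[0,0,0,0,0,0,0,0,0,0,0,0,0,0,0,0,0,0,0,0,30,0,0,0,0,0,60,0,0,0,0,0,60,0,0,0,0,-50,0,0,0,0,0,-60,0,0,0,0,0,-60,0,0,0,0,0,-60,0,0,0,0,0,-27,0,0,0,0,0,0,-40,0,0,0,0,0,-50,0,0,0,0,0,-40,0,0,0,0,0,-18,0,0,0,0,0,0,0,0,0], grip=0)

```text
clock: 14.48
position: [0.4169, 0.0991, 0.0517]
ee_rot: [0.002, -3.139, 0.002]
force: [-0.2, -0.7, 0.3]
width: 0.998
gripper_force: 0.0
```

Request:
carry_out(increments=[0,0,0,0,0,0,0,0,0,0,0,0,0,0,0,0,0,0,0,0,0,0,0,0,0,0,0,0,0,0,0,0,0,0,0,0], grip=1, newtons=25)

```text
clock: 15.22
position: [0.4181, 0.0995, 0.0531]
ee_rot: [-0.001, 3.141, 0.0]
force: [-0.4, -0.1, 6.7]
width: 0.606
gripper_force: 24.9
```

Request:
carry_out(increments=[0,0,30,0,0,0,0,0,50,0,0,0,0,0,55,0,0,0,0,0,45,0,0,0,2,-40,0,0,0,0,3,-60,0,0,0,0,3,-60,0,0,0,0,3,-60,0,0,0,0,3,-60,0,0,0,0,3,-60,0,0,0,0,3,-60,0,0,0,0,2,-60,0,0,0,0,2,-24,0,0,0,0,0,0,0,0,0,0,0,0,-60,0,0,0,0,0,-60,0,0,0,0,0,-45,0,0,0,0,0,-20,0,0,0,0,0,-3,0,0,0,0,0,0,0,0,0])

```text
clock: 17.73
position: [0.4424, -0.3841, 0.0453]
ee_rot: [-0.003, 3.141, 0.0]
force: [0.2, -0.0, -3.3]
width: 0.602
gripper_force: 24.8
```

Request:
carry_out(increments=[0,-1,-2,0,0,0,0,0,-1,0,0,0,0,0,-1,0,0,0,0,0,0,0,0,0])

```text
clock: 18.23
position: [0.4422, -0.3858, 0.0415]
ee_rot: [-0.001, 3.141, -0.0]
force: [-0.9, 0.8, 4.9]
width: 0.6
gripper_force: 24.8
```

Request:
carry_out(increments=[0,0,0,0,0,0,0,0,0,0,0,0,0,0,0,0,0,0,0,0,30,0,0,0,0,0,60,0,0,0,0,0,60,0,0,0,0,0,60,0,0,0,0,20,20,0,0,0,-10,50,0,0,0,0,-10,50,0,0,0,0,-5,45,0,0,0,0,0,0,0,0,0,0,0,0,0,0,0,0], grip=0)

```text
clock: 19.85
position: [0.417, -0.2211, 0.271]
ee_rot: [-0.002, 3.141, -0.001]
force: [0.4, -0.2, 0.1]
width: 0.997
gripper_force: 0.0
```

Run:
```python
from h import *
s=readout.observe();print(s['clock'],s['position'])
a=vision.get_image('wrist')[:,:,::-1].copy();cv2.imwrite('pics/w5.png',a)
```

```text
19.85 [ 0.41699131 -0.22114078  0.27097076]
```

View pics/w5.png

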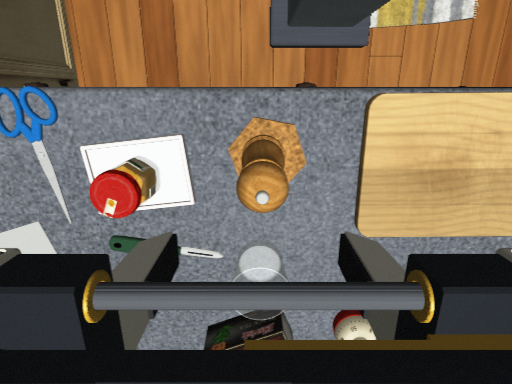

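Wrist view: honey jar standing on the dish (lid at (115,192)), mill nut at (263,198), and hex mat corners (256,118), (299,125), (306,160) and (230,150).

Run:
```python
from h import *
im=cv2.imread('pics/w5.png'); H,S,V=cv2.split(cv2.cvtColor(im,cv2.COLOR_BGR2HSV)); u8=lambda b:(b*255).astype(np.uint8)
print('nut',ray('wrist',263,198,.18))
wd=blobs(u8((H>5)&(H<25)&(S>90)),(215,105,320,216))[0]; b=cv2.approxPolyDP(cv2.convexHull(wd),4,True)[:,0]
print([(p.tolist(),ray('wrist',*p,.01).round(4).tolist()) for p in b])
r=blobs(u8(((H<6)|(H>172))&(S>150)&(V>80)),(80,150,165,225))[0]; (u,v),_=cv2.minEnclosingCircle(r); print('honey',u,v,ray('wrist',u,v,.094))
```

```text
nut [ 0.41645515 -0.21705827]
[([254, 117], [0.3624, -0.2267]), ([293, 124], [0.3715, -0.1751]), ([306, 163], [0.4241, -0.1554]), ([283, 202], [0.4812, -0.1856]), ([266, 212], [0.4966, -0.2099]), ([254, 211], [0.4951, -0.2273]), ([240, 200], [0.4782, -0.2473]), ([228, 149], [0.4048, -0.2622])]
honey 114.94171905517578 193.64723205566406 [ 0.44096294 -0.38407673]
```

Mill is at (0.4165, -0.218) and the hex centre at (0.414, -0.208). The honey jar is within 2 mm of the dish centre. Grip the mill's head.

Request:
carry_out(increments=[0,3,-30,0,0,0,0,0,-50,0,0,0,0,0,-40,0,0,0,0,0,-20,0,0,0,0,0,0,0,0,0])

```text
clock: 20.52
position: [0.4157, -0.2186, 0.1294]
ee_rot: [-0.002, -3.138, -0.0]
force: [0.1, -0.6, 0.2]
width: 0.999
gripper_force: 0.0
```

Request:
carry_out(increments=[0,0,0,0,0,0,0,0,0,0,0,0,0,0,0,0,0,0,0,0,0,0,0,0,0,0,0,0,0,0,0,0,0,0,0,0], grip=1, newtons=18)

```text
clock: 21.28
position: [0.417, -0.2174, 0.1309]
ee_rot: [-0.002, 3.141, 0.0]
force: [0.1, 0.8, 3.4]
width: 0.511
gripper_force: 17.7
```

Request:
carry_out(increments=[0,0,25,0,0,0,0,0,35,0,0,0,0,25,0,0,0,0,0,40,0,0,0,0,0,45,0,0,0,0,0,45,0,0,0,0,0,45,0,0,0,0,0,35,0,0,0,0,0,15,0,0,0,0,0,0,-20,0,0,0,0,0,-18,0,0,0,0,0,-6,0,0,0,0,0,0,0,0,0,0,0,0,0,0,0])

```text
clock: 23.02
position: [0.4173, 0.0325, 0.1473]
ee_rot: [-0.001, 3.141, 0.0]
force: [0.1, 0.3, -1.2]
width: 0.519
gripper_force: 17.9
```

Request:
carry_out(increments=[0,0,-2,0,0,0,0,0,-1,0,0,0,0,0,-1,0,0,0,0,0,0,0,0,0])

```text
clock: 23.52
position: [0.4169, 0.0325, 0.1427]
ee_rot: [0.002, -3.142, -0.0]
force: [0.4, 0.5, -1.2]
width: 0.511
gripper_force: 17.9
```

Request:
carry_out(increments=[0,0,-1,0,0,0,0,0,0,0,0,0])

```text
clock: 23.78
position: [0.4179, 0.0325, 0.1425]
ee_rot: [-0.002, 3.14, 0.001]
force: [-0.7, -1.0, 8.4]
width: 0.512
gripper_force: 18.1
```

Request:
carry_out(increments=[0,0,0,0,0,0,0,0,0,0,0,0,0,0,0,0,0,0,0,0,30,0,0,0,0,0,50,0,0,0,0,0,35,0,0,0,20,25,0,0,0,0,35,40,0,0,0,0,40,40,0,0,0,0,40,40,0,0,0,0,40,40,0,0,0,0,25,22,0,0,0,0,0,0,0,0,0,0,0,0,0,0,0,0], grip=0)

```text
clock: 25.52
position: [0.6164, 0.2386, 0.2563]
ee_rot: [0.001, -3.141, 0.001]
force: [0.0, -0.3, 0.2]
width: 0.996
gripper_force: 0.0
```

Run:
```python
from h import *
s=readout.observe();print(s['clock'],s['position'])
a=vision.get_image('wrist')[:,:,::-1].copy();cv2.imwrite('pics/w6.png',a)
```

```text
25.525 [0.61640706 0.23858054 0.25630536]
```

View pics/w6.png

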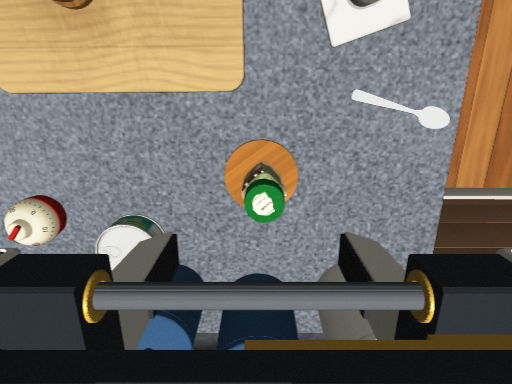

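Wrist view: coaster centred at (261,176) and green cap at (264,200).

Run:
```python
from h import *
im=cv2.imread('pics/w6.png'); H,S,V=cv2.split(cv2.cvtColor(im,cv2.COLOR_BGR2HSV)); u8=lambda b:(b*255).astype(np.uint8)
c=cv2.convexHull(blobs(u8((H>40)&(H<85)&(S>120)),(235,175,295,225))[0]); (u,v),r=cv2.minEnclosingCircle(c); print('cap',u,v,r,ray('wrist',u,v,.108),np.linalg.norm(ray('wrist',u+r,v,.11)-ray('wrist',u-r,v,.11)))
w=cv2.convexHull(blobs(u8((H>5)&(H<25)&(S>90)),(215,130,310,225))[0])
q=np.array([ray('wrist',*p,.01) for p in w[:,0] if p[1]<190],np.float32); (x,y),r=cv2.minEnclosingCircle(q); print('coaster enclosing',x,y,r)
A=np.c_[2*q,np.ones(len(q))]; s=np.linalg.lstsq(A,(q**2).sum(1),rcond=None)[0]; print('fit',s[:2],np.sqrt(s[2]+s[0]**2+s[1]**2))
```

```text
cap 263.81451416015625 200.1693572998047 22.011428833007812 [0.63809923 0.2446969 ] 0.04583403328615119
coaster enclosing 0.6381328105926514 0.24249222874641418 0.0499088354408741
fit [0.6382387  0.24226837] 0.04955514447788271
```

Request:
carry_out(increments=[11,3,-30,0,0,0,11,2,-45,0,0,0,0,0,-50,0,0,0,0,0,-40,0,0,0,0,0,-18,0,0,0,0,0,-6,0,0,0,0,0,0,0,0,0])

```text
clock: 26.45
position: [0.6396, 0.2445, 0.0691]
ee_rot: [-0.001, 3.14, 0.001]
force: [0.4, 0.7, -0.7]
width: 1.0
gripper_force: 0.0
```

Request:
carry_out(increments=[0,0,0,0,0,0,0,0,0,0,0,0,0,0,0,0,0,0,0,0,0,0,0,0,0,0,0,0,0,0,0,0,0,0,0,0], grip=1, newtons=15)

```text
clock: 27.2
position: [0.6389, 0.2446, 0.0678]
ee_rot: [-0.002, 3.142, 0.0]
force: [-0.5, 0.1, 0.9]
width: 0.541
gripper_force: 15.0
```

The width is 49.8 mm where 44 was expected, so I'll look before lifting.

Run:
```python
from h import *
a=vision.get_image('wrist')[:,:,::-1]
cv2.imwrite('pics/w7.png',cv2.resize(a[130:350,140:380],(720,600)))
```

```text
(no output)
```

View pics/w7.png

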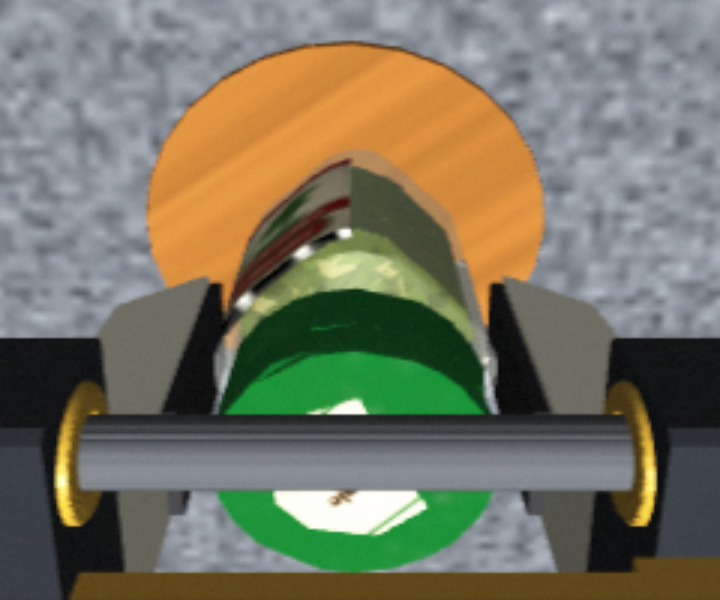

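The jar's square body is held across its corners. Release, turn 45° in place and take it on the flats.

Request:
carry_out(increments=[0,0,0,0,0,0,0,0,0,0,0,0,0,0,0,0,0,0,0,0,0,0,0,0.157,0,0,0,0,0,0.157,0,0,0,0,0,0.157,0,0,0,0,0,0.157,0,0,0,0,0,0.157,0,0,0,0,0,0,0,0,0,0,0,0], grip=0)

```text
clock: 28.5
position: [0.6389, 0.2444, 0.0677]
ee_rot: [1.198, -2.904, -0.0]
force: [-0.1, 0.4, 0.1]
width: 1.0
gripper_force: 0.0
```

Request:
carry_out(increments=[0,0,0,0,0,0,0,0,0,0,0,0,0,0,0,0,0,0,0,0,0,0,0,0,0,0,0,0,0,0,0,0,0,0,0,0], grip=1, newtons=15)

```text
clock: 29.25
position: [0.639, 0.2444, 0.0678]
ee_rot: [-1.203, 2.902, -0.0]
force: [-0.2, -0.4, 0.1]
width: 0.467
gripper_force: 15.0
```

Request:
carry_out(increments=[0,0,30,0,0,0,0,0,55,0,0,0,0,0,60,0,0,0,0,0,45,0,0,0,-15,-30,0,0,0,0,-25,-50,0,0,0,0,-25,-50,0,0,0,0,-25,-50,0,0,0,0,-25,-50,0,0,0,0,-25,-50,0,0,0,0,-25,-50,0,0,0,0,-25,-50,0,0,0,0,-25,-50,0,0,0,0,-10,-22,0,0,0,0,0,0,0,0,0,0,0,0,-60,0,0,0,0,0,-60,0,0,0,0,0,-45,0,0,0,0,0,-15,0,0,0,0,0,0,0,0,0])

```text
clock: 31.75
position: [0.4136, -0.2061, 0.0767]
ee_rot: [1.205, -2.9, -0.004]
force: [-0.5, 1.2, -1.9]
width: 0.466
gripper_force: 15.0
```

Request:
carry_out(increments=[0,-1,-4,0,0,0,0,0,-3,0,0,0,0,0,-1,0,0,0,0,0,-1,0,0,0,0,0,0,0,0,0])

```text
clock: 32.38
position: [0.4139, -0.2086, 0.0688]
ee_rot: [-1.203, 2.902, -0.0]
force: [0.1, 0.2, -1.3]
width: 0.464
gripper_force: 15.0
```

Request:
carry_out(increments=[0,0,-1,0,0,0,0,0,-0.5,0,0,0,0,0,0,0,0,0])

```text
clock: 32.75
position: [0.4141, -0.2087, 0.0675]
ee_rot: [-1.203, 2.902, -0.0]
force: [-1.5, -0.2, 4.7]
width: 0.47
gripper_force: 15.0
```

Request:
carry_out(increments=[0,0,0,0,0,0,0,0,0,0,0,0,0,0,0,0,0,0,0,0,30,0,0,0,0,0,60,0,0,0,0,0,60,0,0,0,0,0,50,0,0,0,0,45,0,0,0,-0.157,0,50,0,0,0,-0.157,1,50,0,0,0,-0.157,1,50,0,0,0,-0.157,1,46,0,0,0,-0.157,0,0,0,0,0,0,0,0,0,0,0,0], grip=0)

```text
clock: 34.5
position: [0.4168, 0.0301, 0.2671]
ee_rot: [0.014, -3.141, 0.001]
force: [0.1, -0.2, 0.0]
width: 1.0
gripper_force: 0.0
```

Request:
carry_out(increments=[0,2,-45,0,0,0,0,0,-50,0,0,0,0,0,-25,0,0,0,0,0,-5,0,0,0,0,0,0,0,0,0])

```text
clock: 35.12
position: [0.4173, 0.032, 0.1427]
ee_rot: [-0.009, 3.141, -0.0]
force: [-0.3, -1.0, -1.2]
width: 1.0
gripper_force: 0.0
```

Request:
carry_out(increments=[0,0,0,0,0,0,0,0,0,0,0,0,0,0,0,0,0,0,0,0,0,0,0,0,0,0,0,0,0,0,0,0,0,0,0,0], grip=1, newtons=18)

```text
clock: 35.88
position: [0.417, 0.0328, 0.1423]
ee_rot: [-0.011, 3.141, 0.0]
force: [-0.2, -0.3, 0.6]
width: 0.515
gripper_force: 18.0
```

Request:
carry_out(increments=[0,0,25,0,0,0,0,0,35,0,0,0,20,20,0,0,0,0,33,31,0,0,0,0,33,31,0,0,0,0,33,31,0,0,0,0,33,31,0,0,0,0,33,31,0,0,0,0,24,22,0,0,0,0,12,12,0,0,0,0,0,0,0,0,0,0,0,0,-30,0,0,0,0,0,-25,0,0,0,0,0,-10,0,0,0,0,0,0,0,0,0,0,0,0,0,0,0])

```text
clock: 37.88
position: [0.6385, 0.2418, 0.1385]
ee_rot: [-0.01, 3.14, 0.001]
force: [-0.6, 0.2, -1.2]
width: 0.513
gripper_force: 18.0
```

Request:
carry_out(increments=[0,0,-4,0,0,0,0,0,-2,0,0,0,0,0,-1,0,0,0,0,0,-1,0,0,0,0,0,0,0,0,0])

```text
clock: 38.5
position: [0.639, 0.2417, 0.1308]
ee_rot: [-0.01, 3.139, 0.001]
force: [0.1, -1.2, 7.6]
width: 0.515
gripper_force: 18.0
```

Request:
carry_out(increments=[0,0,0,0,0,0,0,0,0,0,0,0,0,0,0,0,0,0,0,0,30,0,0,0,0,0,50,0,0,0,0,0,50,0,0,0,-30,10,0,0,0,0,-40,40,0,0,0,0,-40,40,0,0,0,0,-40,40,0,0,0,0,-40,40,0,0,0,0,-40,40,0,0,0,0,-40,40,0,0,0,0,-40,40,0,0,0,0,-40,40,0,0,0,0,0,0,0,0,0,0,0,0,0,0,0,0], grip=0)

```text
clock: 40.62
position: [0.2882, 0.5714, 0.2589]
ee_rot: [-0.011, 3.141, -0.001]
force: [0.2, -0.3, 0.3]
width: 0.999
gripper_force: 0.0
```

Run:
```python
from h import *
s=readout.observe();print(s['clock'],s['position'])
t=vision.get_image('top')[:,:,::-1]; 
cv2.imwrite('pics/t2.png',t)
cr=lambda x0,x1,y0,y1:cv2.resize(t[y0:y1,x0:x1],(400,300),interpolation=cv2.INTER_CUBIC)
cv2.imwrite('pics/fin.png',np.vstack([np.hstack([cr(90,150,180,225),cr(125,185,125,170)]),np.hstack([cr(247,307,185,230),cr(295,355,185,230)])]))
b=vision.get_image('scene')[:,:,::-1]; cv2.imwrite('pics/s2.png',cv2.resize(b[90:300,100:380],(800,600)))
```

```text
40.625 [0.28819879 0.57140128 0.25894587]
```

View pics/fin.png

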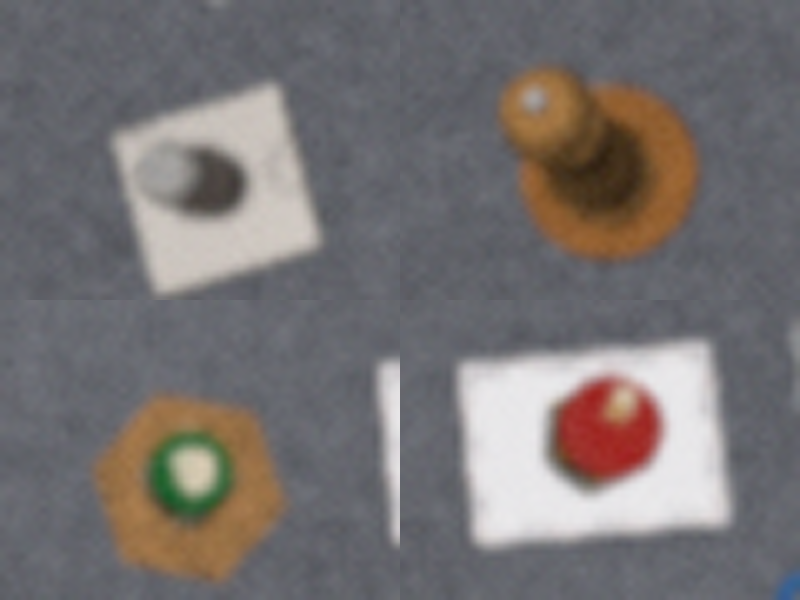

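View pics/s2.png

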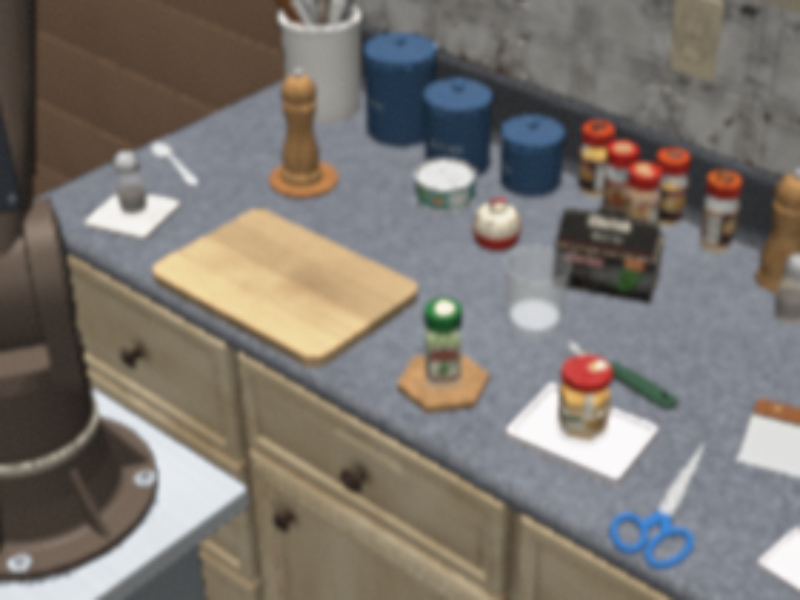

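All four stand upright on their own stands, and the tumbler is untouched. Top-view centres: shaker cap (115.8,205.8), nut (145.3,139.7), green cap (275.5,211.2), honey lid (326.5,204.5). I'll check the offsets and hand in if they're good.

Run:
```python
from h import *
ok=True
for n,u,v,z,t in [('salt',115.8,205.8,.1,(.4184,.355)),('mill',145.3,139.7,.18,(.638,.241)),('herb',275.5,211.2,.11,(.413,-.2095)),('honey',326.5,204.5,.096,(.4415,-.386))]:
    d=(ray('top',u,v,z)-t)*1000; print(n,d.round(1)); ok&=np.linalg.norm(d)<8
if ok: print(arm.sign_off())
```

```text
salt [ 1.6 -6.1]
mill [ 1.  -3.9]
herb [-0.8  1.4]
honey [-1.  -0.2]
the job is handed in; nothing more can be done
None
```

All four condiments are upright on their own stands, about 6 mm or less off-centre in the last top view (salt shaker furthest), with the tumbler untouched and the job handed in at about 41 s.

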